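# Put the struck steel tools back on their rests

## Robot

A 6-joint arm with a two-finger parallel gripper is mounted at the origin on a cart in front of the work surface, level with it; the furniture and walls round the work are solid. World frame = base frame: x ahead of the robot, y to its left, z up, the work surface at z = 0. Lengths are in m, angles in degrees, forces in N, time in s.
With the tool pointing down it reaches from about 0.35 to 0.875 m from the base axis. Payload 4.2 kg.
Tool frame: the origin (TCP) lies midway between the tips of the shut fingers; the grasp point (between the pads) lies 19 mm behind it (r.grasp_offset is the distance from the TCP to the grasp point, in m); z points along the fingers, y is the direction in which the jaws open and shut (so a half turn about z gives the same grasp; the last joint's range is limited). The gripper opens to 87 mm and grips with 3 to 60 N. Pads are 19 mm wide; open, the fingers measure 117 mm over their backs; the gripper's body (75 mm by 190 mm) begins 51 mm behind the grasp point.
Start: joints at [-61.616, 22.042, 0.453, 0, -68.411, -14.817], TCP at [0.147, -0.608, 0.223] pointing down, gripper open.
Joint ranges: [-179.83, 179.83], [-69.29, 118.12], [-61.27, 80.66], [-181.25, 117.63], [-171.15, -9.14], [-177.46, 177.46]. Speed limits (degrees/s): [159.86, 159.86, 180, 180, 180, 180].

## Interface

Orientations are given as a 3x3 rotation matrix whose columns are the frame's x, y, z axes.
In Python, from station import r gives the robot as it stands.
- The arm moves only by the shell command python3 -m crank 'ROWS'. ROWS is JSON, a list of rows, each a list of 3 entries, a list of its own where there are three numbers: the closure, from -1 (fully open) to 1 (shut), so that 0 is half open, then the shift along the tool's x, y, z as a fraction of full scale, then the turn, a rotation vector about the tool's x, y, z as a fraction of full scale. In form: [[fingers, [dx, dy, dz], [wx, wy, wz]], ...]. A call has 1 to 8 rows; each row shifts and turns the commanded pose from where the row before left it, along the tool's axes as they then stand; what a row does not reach is not made up. Full scale, the value 1, is 100 mm for a shift and 45 degrees for a turn. A row lasts 1/10 s, in which the tool goes at most 50 mm and 8.59 degrees, less where a joint would pass 70% of its speed; a pose out of reach is approached as far as the arm can. A call with a number of a shift or a turn outside -1 to 1 is refused whole. A call with a gripper value outside its range is refused whole. The fingers move at their own pace and stop on an object; the grip force is fixed at half the most. Time passes only in rows, so rows that do not move let the fingers close. It gives the time, the measured TCP pose, the force and the opening at its end, in the units of the state.
- r.sense(): the state, without advancing time (a new reading comes with each control period).
- r.capture(name): name is "scene" or "top" or "wrist"; returns a dict with "img" (420x560x3 uint8, blue, green, red), "fx", "fy", "cx", "cy" (pixels), "R" (3x3) and "t" (3): a world point X has camera coordinates R X + t. Camera axes: x right, y down, z forward; pixel columns grow to the right and rows downward; lengths in m; the calibration is good to about 2 mm. A picture is of the moment at which its call begins. There is no depth.
- r.finish_job(): hands the job in, once; it reports no verdict.
The state is a dict: "time_s": time; "joints": joint angles; "joint_velocities": joint speeds; "effort": joint torques, N m; "tcp_pos": TCP position; "ee_rot": TCP orientation; "wrist_force": force on the tool from outside, world axes, zero at the start; "moment": the same for the moment, N m; "gripper_width": opening from 0.0 (shut) to 1.0 (fully open).
Only numpy, scipy, OpenCV 4.12 (cv2) and the standard library are available. Lean on these libraries where they do the work, as an engineer would, in place of code of your own. Each camera call takes 0.05 s, during which the arm holds its last target.

## Task

Put away the three bare steel tools that lie loose on the bench, each on the wooden rest made for its length: the long cold chisel on the longest rest, the punch on the middle one and the short drift on the shortest. Each must lie level in both notches of its rest, with its length centred on the rest (either way round), and be let go. Leave the rusty bolt and the wooden-handled awl lying where they are.

Things in the scene. Friction and masses are not known exactly. Their poses are not given: they have to be found in the camera images.
- chisel_mid (a point): cold chisel: a plain bare steel bar 176 mm long, the longest loose tool; round shank 21 mm thick and a flat 26 mm wide blade. Lies flat on the bench, 21 mm high, about 0.3 kg. The point is the centre of its length, half-way up; y axis along its length (blade at -y), z up.
- taper_punch_mid (a point): punch: a plain bare steel bar 121 mm long, 16 mm thick, with a tapering point. Lies flat on the bench, about 0.12 kg. The point is the centre of its length, half-way up; y axis along its length (point at -y), z up.
- drift_mid (a point): drift: a short bare steel bar 84 mm long, 14 mm square shank, a small round head and a tapering point. Lies flat on the bench, about 0.09 kg. The point is the centre of its length, half-way up; y axis along its length (point at -y), z up.
- long_rest_seat (a point): The longest rest, for the cold chisel: fixed wooden rest: base board 126 x 66 x 8 mm with two 8 mm thick cross pieces, 56 mm either side of its middle (104 mm clear between them). Each has a notch 46 mm wide, floor 22 mm above the bench, cheeks up to 37 mm; sides open. Point: its middle at notch-floor height; y axis along the rest through both notches, x across, z up.
- middle_rest_seat (a point): The middle-sized rest, for the punch: fixed wooden rest: base board 94 x 66 x 8 mm with two 8 mm thick cross pieces, 40 mm either side of its middle (72 mm clear between them). Each has a notch 40 mm wide, floor 22 mm above the bench, cheeks up to 37 mm; sides open. Point: its middle at notch-floor height; y axis along the rest through both notches, x across, z up.
- short_rest_seat (a point): The shortest rest, for the drift: fixed wooden rest: base board 68 x 66 x 8 mm with two 8 mm thick cross pieces, 27 mm either side of its middle (46 mm clear between them). Each has a notch 36 mm wide, floor 22 mm above the bench, cheeks up to 37 mm; sides open. Point: its middle at notch-floor height; y axis along the rest through both notches, x across, z up.
- bolt_mid (a point): bystander: a rusty square-head bolt with a nut on it, 96 mm long, 18 mm across. To be left alone. Point: its centre, 9 mm above the bench; y along its length.
- wood_awl_mid (a point): bystander: an awl, 117 mm long, with a bulbous wooden handle 29 mm thick and a thin spike. To be left alone. Point: its centre, 14 mm above the bench; y along its length.

How it is judged (in metres and radians):
At the end, for the whole second after the job is handed in: Chisel on the longest rest, punch on the middle, drift on the shortest: each centre within 15 mm of the rest middle along and across and within 6 mm of its resting height in the notches, its length within 0.2 rad of the rest, released and still (x of chisel_mid in the frame of long_rest_seat between -0.015 and 0.015 m and y of chisel_mid in the frame of long_rest_seat between -0.015 and 0.015 m and z of chisel_mid in the frame of long_rest_seat between 0.0045 and 0.0165 m and angle between the y axis of chisel_mid and the y axis of long_rest_seat, either way round below 0.2 rad and contact force between each of chisel, taper_punch, drift and the fingers below 0.1 N and linear speed of each of chisel, taper_punch, drift below 0.02 m/s and x of taper_punch_mid in the frame of middle_rest_seat between -0.015 and 0.015 m and y of taper_punch_mid in the frame of middle_rest_seat between -0.015 and 0.015 m and z of taper_punch_mid in the frame of middle_rest_seat between 0.002 and 0.014 m and angle between the y axis of taper_punch_mid and the y axis of middle_rest_seat, either way round below 0.2 rad and x of drift_mid in the frame of short_rest_seat between -0.015 and 0.015 m and y of drift_mid in the frame of short_rest_seat between -0.015 and 0.015 m and z of drift_mid in the frame of short_rest_seat between 0.001 and 0.013 m and angle between the y axis of drift_mid and the y axis of short_rest_seat, either way round below 0.2 rad); the robot touches nothing.
It fails at once if the bolt is moved more than 25 mm from where it lay (distance of bolt_mid from where it was at the start of the episode above 0.025 m).
It fails at once if the awl is moved more than 25 mm from where it lay (distance of wood_awl_mid from where it was at the start of the episode above 0.025 m).
It also fails if it takes over 80 s, if anything falls off the work surface, if the arm or the gripper's body presses on something with over 40 N, if the wrist force passes 120 N, or if a joint passes its speed limit or range.

## Working session

There is one attempt and no reset: what is moved stays moved. The work goes in short steps, Python scripts to look and compute and a shell command to move; the robot and the scene stay as the last step left them, time stands still between calls to the robot, and variables do not carry over. Pictures are saved under pics/ and viewed, and the job is handed in when it is done.

```bash
mkdir -p pics; ls
python3 - <<'E'
from station import r
import cv2
for n in ("scene","top","wrist"):
    c=r.capture(n); cv2.imwrite(f"pics/{n}0.png",c["img"]); print(n,c["fx"],c["cx"],c["cy"],c["R"],c["t"])
print(r.sense(), r.grasp_offset)
E
```

```text
pics
scene 399.73560033962457 280.8311962225728 210.3924269643055 [[ 0.46322791 -0.88591747 -0.02387779]
 [-0.41362727 -0.19229178 -0.88990806]
 [ 0.78379359  0.42210675 -0.45551454]] [-0.28638984  0.26658703  0.57820458]
top 490.6993391608352 278.599487159361 217.60641798831847 [[-4.17888708e-04 -9.99906762e-01 -1.36489426e-02]
 [-9.97127567e-01  1.45041094e-03 -7.57265517e-02]
 [ 7.57392877e-02  1.35780917e-02 -9.97035203e-01]] [-0.0661773   0.5058687   1.26135528]
wrist 364.9239833916846 276.32516020884174 213.57368378063504 [[-0.23370093  0.9723056   0.00238745]
 [ 0.93655312  0.22444644  0.26924346]
 [ 0.26125107  0.06515842 -0.96306919]] [ 0.62457673 -0.03278948  0.39011521]
{'time_s': 0.15, 'joints': array([-6.16188451e+01,  2.20812150e+01,  4.00095752e-01, -1.94827118e-02,
       -6.84120891e+01, -1.48157488e+01]), 'joint_velocities': array([ 0.00144461, -0.19846397,  0.20314573,  0.15959173, -0.08589787,
       -0.0517487 ]), 'effort': array([-5.26056047e-04, -3.91051912e+01,  1.87586653e+01,  4.22240764e+00,
        1.23709696e-02, -1.41043843e-04]), 'tcp_pos': array([ 0.14649883, -0.60713723,  0.22172357]), 'ee_rot': array([[-9.72132167e-01, -2.34432941e-01, -4.95079715e-04],
       [-2.34433438e-01,  9.72130887e-01,  1.58153524e-03],
       [ 1.10518325e-04,  1.65352452e-03, -9.99998627e-01]]), 'wrist_force': array([-0.08487339,  0.42290492,  0.53384153]), 'moment': array([-0.02111229,  0.06119846, -0.03086928]), 'gripper_width': 1.0006019143538114} 0.0187
```

View pics/top0.png

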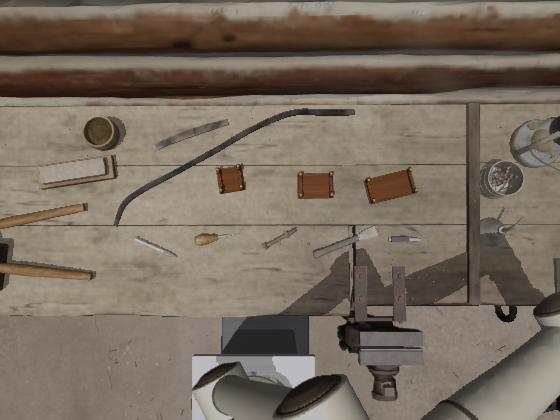

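View pics/scene0.png

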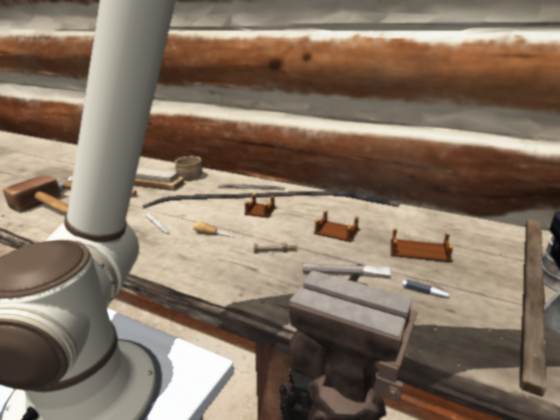

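The top view shows, left to right, a bar at (155,246), the awl (212,239), the bolt (280,237), the chisel (345,241) and another bar at (403,239). The rests are at (230,179), (316,185) and (391,186). Next I'll zoom in.

Run:
```python
import cv2,numpy as np
im=cv2.imread("pics/top0.png")
a=cv2.resize(im[150:270,125:285],None,fx=5,fy=5,interpolation=cv2.INTER_CUBIC);cv2.imwrite("pics/za.png",a)
a=cv2.resize(im[150:270,285:445],None,fx=5,fy=5,interpolation=cv2.INTER_CUBIC);cv2.imwrite("pics/zb.png",a)
```

```text
(no output)
```

View pics/za.png

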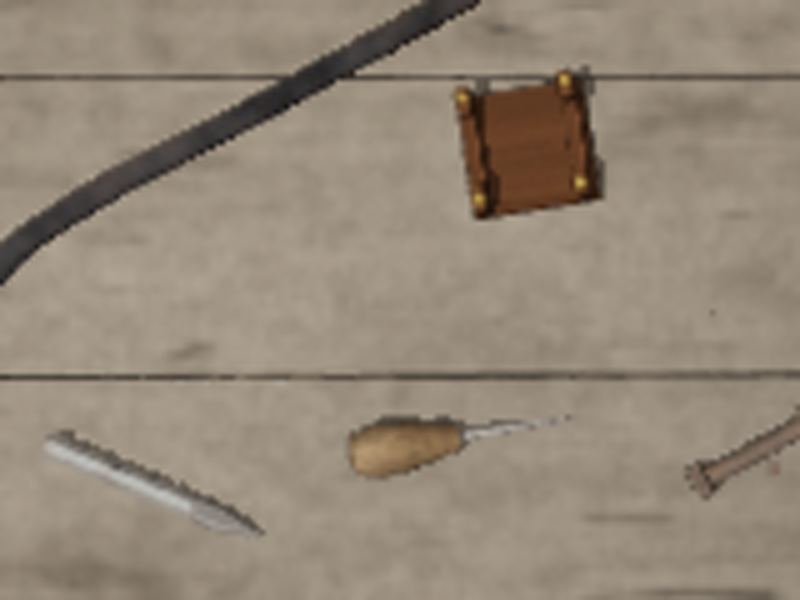

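View pics/zb.png

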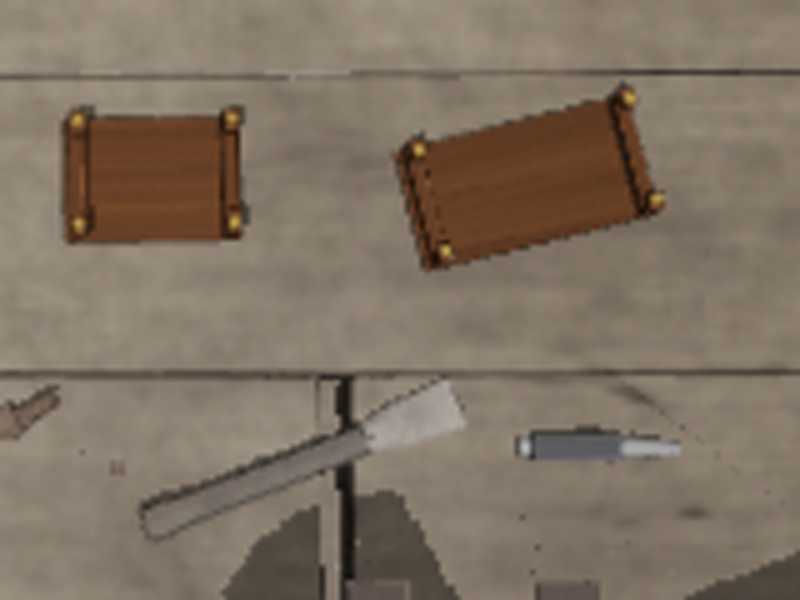

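View pics/wrist0.png

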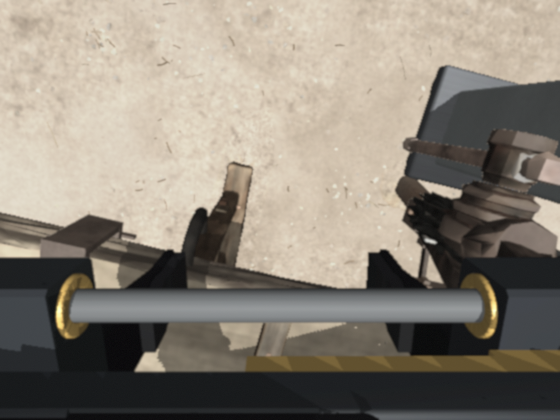

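```bash
cat > h.py <<'E'
import numpy as np
from station import r
def ray(c,uv,z):
    d=np.array([(uv[0]-c["cx"])/c["fx"],(uv[1]-c["cy"])/c["fy"],1.])
    R=np.array(c["R"]);o=-R.T@np.array(c["t"]);d=R.T@d
    return o+d*(z-o[2])/d[2]
def proj(c,X):
    p=np.array(c["R"])@np.array(X)+np.array(c["t"]);return np.array([c["cx"]+c["fx"]*p[0]/p[2],c["cy"]+c["fy"]*p[1]/p[2]])
def show(n,a,b):
    d=b-a;print(n,"mid",((a+b)/2).round(4),"len",np.linalg.norm(d).round(4),"axis deg",np.degrees(np.arctan2(d[1],d[0])).round(1))
E
python3 - <<'E'
from h import *
import cv2
c=r.capture("top");im=c["img"]
A=lambda x,y:(125+(x+.5)/5-.5,150+(y+.5)/5-.5)
B=lambda x,y:(285+(x+.5)/5-.5,150+(y+.5)/5-.5)
show("chisel",ray(c,B(455,400),.008),ray(c,B(146,525),.0105))
show("punch",ray(c,A(264,534),.008),ray(c,A(50,442),.008))
show("drift",ray(c,B(680,450),.007),ray(c,B(517,447),.007))
show("bolt",ray(c,A(698,482),.009),ray(c,B(50,398),.009))
show("awl",ray(c,A(350,450),.014),ray(c,A(572,416),.014))
hsv=cv2.cvtColor(im,cv2.COLOR_BGR2HSV)
m=((hsv[...,0]>17)&(hsv[...,0]<32)&(hsv[...,1]>115)&(hsv[...,2]>90)).astype(np.uint8)
n,l,s,ce=cv2.connectedComponentsWithStats(m)
for i in range(1,n):
    if 210<ce[i][0]<430 and 150<ce[i][1]<215: print(ce[i].round(1),s[i,4],ray(c,ce[i],.037).round(4))
for n,F,q in (("short",A,[(463,98),(565,82),(480,202),(582,184)]),("middle",B,[(77,120),(232,117),(79,224),(234,221)]),("long",B,[(418,148),(627,97),(445,252),(656,200)])):
    p=[ray(c,F(*t),.038) for t in q]; show(n,(p[1]+p[3])/2,(p[0]+p[2])/2); print(np.linalg.norm(p[0]-p[2]))
E
```

```text
chisel mid [ 0.4421 -0.2394  0.0092] len 0.1749 axis deg 111.9
punch mid [0.4292 0.2558 0.008 ] len 0.1236 axis deg 67.0
drift mid [ 0.4493 -0.3951  0.007 ] len 0.0849 axis deg 88.9
bolt mid [ 0.454  -0.0686  0.009 ] len 0.091 axis deg -61.1
awl mid [0.4576 0.0951 0.014 ] len 0.1175 axis deg -81.3
[237.5 165.5] 4 [0.6402 0.0397 0.037 ]
[217.  169.2] 4 [0.6305 0.0929 0.037 ]
[410.5 169. ] 4 [ 0.6298 -0.4075  0.037 ]
[300.  173.5] 4 [ 0.6188 -0.1223  0.037 ]
[331.  173.2] 4 [ 0.6192 -0.2024  0.037 ]
[368.5 179.5] 4 [ 0.6027 -0.2989  0.037 ]
[240.6 186. ] 5 [0.5866 0.0314 0.037 ]
[220.3 189.3] 3 [0.578  0.0838 0.037 ]
[416.  189.2] 4 [ 0.5771 -0.4205  0.037 ]
[331.5 193.5] 4 [ 0.5665 -0.2033  0.037 ]
[300.3 194.3] 3 [ 0.5645 -0.123   0.037 ]
[373.8 199.6] 5 [ 0.5505 -0.3118  0.037 ]
short mid [0.6077 0.0612 0.038 ] len 0.0535 axis deg 99.4
0.05513578250759073
middle mid [ 0.592  -0.1627  0.038 ] len 0.0799 axis deg 91.0
0.054133235350972114
long mid [ 0.5896 -0.3587  0.038 ] len 0.1115 axis deg 103.7
0.0555150735503636
```

Measured lengths of 175, 124 and 85 mm match the given sizes, and the rest cap spacings of 111, 80 and 53.5 mm match as well. Before moving I'll check the heights of the vise and the wooden bar.

Run:
```python
from h import *
import cv2
c=r.capture("top");s=r.capture("scene")
for n,uv in (("bar front",(473,303)),("bar back",(473,104)),("vise back L",(358,332)),("vise back R",(424,332)),("rail L",(355,266)),("rail R",(405,266))):
    for z in (0,.05,.1,.15,.2):
        X=ray(c,uv,z);print(n,z,X.round(3),proj(s,X).round(0))
a=cv2.resize(s["img"][200:400,250:560],None,fx=2.5,fy=2.5,interpolation=cv2.INTER_CUBIC);cv2.imwrite("pics/zs.png",a)
```

```text
bar front 0 [ 0.284 -0.572  0.   ] [532. 395.]
bar front 0.05 [ 0.289 -0.553  0.05 ] [526. 363.]
bar front 0.1 [ 0.294 -0.534  0.1  ] [519. 329.]
bar front 0.15 [ 0.298 -0.515  0.15 ] [512. 293.]
bar front 0.2 [ 0.303 -0.496  0.2  ] [505. 256.]
bar back 0 [ 0.812 -0.587  0.   ] [533. 229.]
bar back 0.05 [ 0.796 -0.568  0.05 ] [529. 211.]
bar back 0.1 [ 0.781 -0.549  0.1  ] [526. 193.]
bar back 0.15 [ 0.765 -0.529  0.15 ] [521. 174.]
bar back 0.2 [ 0.75 -0.51  0.2 ] [517. 153.]
vise back L 0 [ 0.209 -0.272  0.   ] [314. 359.]
vise back L 0.05 [ 0.217 -0.265  0.05 ] [312. 330.]
vise back L 0.1 [ 0.225 -0.258  0.1  ] [310. 300.]
vise back L 0.15 [ 0.232 -0.251  0.15 ] [308. 268.]
vise back L 0.2 [ 0.24  -0.243  0.2  ] [306. 236.]
vise back R 0 [ 0.209 -0.443  0.   ] [427. 401.]
vise back R 0.05 [ 0.217 -0.429  0.05 ] [423. 368.]
vise back R 0.1 [ 0.225 -0.415  0.1  ] [418. 334.]
vise back R 0.15 [ 0.233 -0.401  0.15 ] [413. 298.]
vise back R 0.2 [ 0.24  -0.388  0.2  ] [408. 260.]
rail L 0 [ 0.38  -0.267  0.   ] [347. 295.]
rail L 0.05 [ 0.381 -0.26   0.05 ] [345. 272.]
rail L 0.1 [ 0.382 -0.253  0.1  ] [342. 248.]
rail L 0.15 [ 0.383 -0.246  0.15 ] [340. 223.]
rail L 0.2 [ 0.384 -0.238  0.2  ] [338. 196.]
rail R 0 [ 0.38  -0.397  0.   ] [417. 315.]
rail R 0.05 [ 0.381 -0.385  0.05 ] [414. 291.]
rail R 0.1 [ 0.382 -0.373  0.1  ] [410. 265.]
rail R 0.15 [ 0.383 -0.361  0.15 ] [407. 237.]
rail R 0.2 [ 0.384 -0.349  0.2  ] [403. 208.]
```

View pics/zs.png

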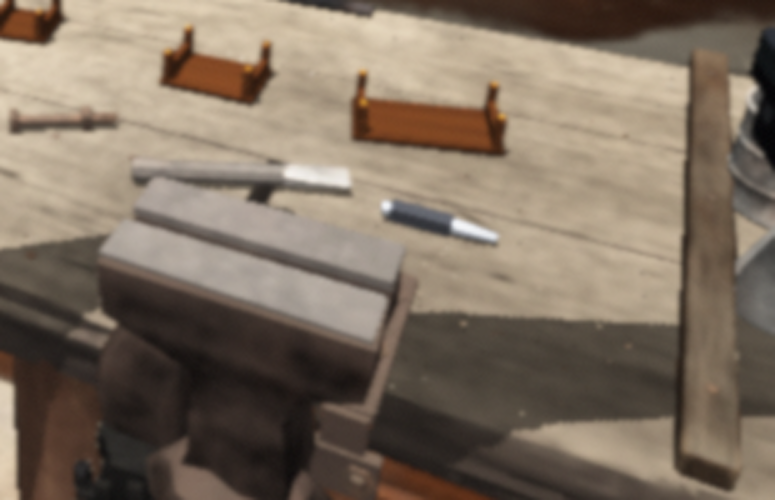

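The bar lies low, and the vise top is about 0.15 m high at x below 0.24, so a path at z = 0.22 is clear. I'll go over the drift first.

```bash
python3 -m crank '[[-1,[-0.43,0.17,0],[0,0,0]],[-1,[-0.43,0.17,0],[0,0,0]],[-1,[-0.43,0.17,0],[0,0,0]],[-1,[-0.43,0.17,0],[0,0,0]],[-1,[-0.43,0.17,0],[0,0,0]],[-1,[-0.43,0.17,0],[0,0,0]],[-1,[-0.43,0.17,0],[0,0,0]],[-1,[-0.43,0.17,0],[0,0,0]]]'
python3 -m crank '[[0,[0,0,0],[0,0,-0.19]],[0,[0,0,0],[0,0,-0.19]],[0,[0,0,0],[0,0,-0.19]],[0,[0,0,0],[0,0,-0.19]],[0,[0,0,0],[0,0,-0.19]],[0,[0,0,0],[0,0,-0.19]],[0,[0,0,0],[0,0,-0.19]],[0,[0,0,0],[0,0,-0.19]]]'
python3 -m crank '[[0,[0,0,0],[0,0,-0.15]],[0,[0,0,0],[0,0,0]],[0,[0,0,0],[0,0,0]]]'
python3 - <<'E'
from h import *
import cv2
c=r.capture("wrist");cv2.imwrite("pics/w1.png",c["img"]);s=r.sense();print(s["time_s"],s["gripper_width"],s["joints"].round(1))
for X in ([.4493,-.3951,.007],[.4493,-.4371,.007],[.4493,-.353,.007],[.4421,-.2394,.01]):print(proj(c,X))
E
```

```text
time_s: 1.1
tcp_pos: [0.4505, -0.3933, 0.2227]
ee_rot: [[-0.972, -0.235, 0.0], [-0.235, 0.972, -0.0], [-0.0, -0.0, -1.0]]
wrist_force: [-0.3, -0.8, 0.6]
gripper_width: 0.999
time_s: 1.9
tcp_pos: [0.4491, -0.3946, 0.2225]
ee_rot: [[-0.134, -0.991, -0.0], [-0.991, 0.134, 0.0], [-0.0, 0.0, -1.0]]
wrist_force: [0.0, -0.2, -0.1]
gripper_width: 0.508
time_s: 2.2
tcp_pos: [0.4491, -0.3946, 0.2225]
ee_rot: [[-0.025, -1.0, -0.0], [-1.0, 0.025, 0.0], [-0.0, 0.0, -1.0]]
wrist_force: [0.4, 0.1, 0.4]
gripper_width: 0.497
2.25 0.5016609464033993 [-25.8  19.4  -3.5  -0.  -67.1  24.4]
[275.91415064 184.47450337]
[274.84222262 143.88474013]
[276.92679711 222.81950356]
[285.63534018 317.31762338]
```

View pics/w1.png

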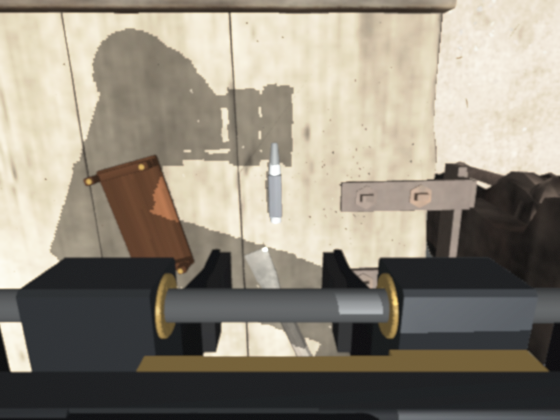

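The drift sits at (275,144)–(276,222), within a pixel of the prediction, and the rails lie flat. I'll descend and grip.

```bash
python3 -m crank '[[0,[0,0,0.5],[0,0,0]],[0,[0,0,0.5],[0,0,0]],[0,[0,0,0.4],[0,0,0]],[0,[0,0,0.3],[0,0,0]],[0,[0,0,0.3],[0,0,0]],[0,[0,0,0.1],[0,0,0]],[0,[0,0,0.08],[0,0,0]],[0,[0,0,0],[0,0,0]]]'
python3 -m crank '[[1,[0,0,0],[0,0,0]],[1,[0,0,0],[0,0,0]],[1,[0,0,0],[0,0,0]],[1,[0,0,0],[0,0,0]],[1,[0,0,0],[0,0,0]]]'
```

```text
time_s: 3.05
tcp_pos: [0.4493, -0.3948, 0.0046]
ee_rot: [[-0.023, -1.0, -0.0], [-1.0, 0.023, -0.0], [0.0, 0.0, -1.0]]
wrist_force: [0.0, -0.1, 1.4]
gripper_width: 0.5
time_s: 3.55
tcp_pos: [0.4497, -0.3949, 0.0052]
ee_rot: [[-0.022, -1.0, 0.001], [-1.0, 0.022, -0.001], [0.001, -0.001, -1.0]]
wrist_force: [0.0, -0.0, 1.6]
gripper_width: 0.16
```

Opening reads 13.9 mm, so the drift is held. I'll lift it and go over the short rest.

```bash
python3 -m crank '[[1,[0,0,-0.2],[0,0,0]],[1,[0,0,-0.4],[0,0,0]],[1,[0,0,-0.4],[0,0,0]],[1,[-0.23,-0.07,0],[0,0,0]],[1,[-0.46,-0.15,0],[0,0,0]],[1,[-0.46,-0.15,0],[0,0,0]],[1,[-0.46,-0.15,0],[0,0,0]],[1,[-0.46,-0.15,0],[0,0,0]]]'
python3 -m crank '[[1,[-0.46,-0.15,0],[0,0,0]],[1,[-0.46,-0.15,0],[0,0,0]],[1,[-0.46,-0.15,0],[0,0,0]],[1,[-0.46,-0.15,0],[0,0,0]],[1,[-0.46,-0.15,0],[0,0,0]],[1,[-0.23,-0.08,0],[0,0,0]],[1,[0,0,0],[0,0,-0.12]],[1,[0,0,0],[0,0,-0.12]]]'
python3 -m crank '[[1,[0,0,0],[0,0,0]]]'
python3 - <<'E'
from h import *
import cv2
c=r.capture("wrist");cv2.imwrite("pics/w2.png",c["img"])
s=r.sense();print(s["tcp_pos"],s["ee_rot"].round(3),s["gripper_width"])
c=r.capture("top");cv2.imwrite("pics/t2.png",c["img"])
E
```

```text
time_s: 4.35
tcp_pos: [0.5208, -0.1874, 0.1046]
ee_rot: [[-0.023, -1.0, -0.0], [-1.0, 0.023, 0.0], [-0.0, 0.0, -1.0]]
wrist_force: [0.2, -0.3, -1.0]
gripper_width: 0.16
time_s: 5.15
tcp_pos: [0.6092, 0.0632, 0.104]
ee_rot: [[0.171, -0.985, -0.001], [-0.985, -0.171, -0.0], [-0.0, 0.001, -1.0]]
wrist_force: [-0.1, -0.2, 0.3]
gripper_width: 0.153
time_s: 5.25
tcp_pos: [0.6091, 0.0623, 0.1041]
ee_rot: [[0.166, -0.986, -0.001], [-0.986, -0.166, -0.0], [-0.0, 0.001, -1.0]]
wrist_force: [-0.3, 0.4, -0.9]
gripper_width: 0.156
[0.60907386 0.06195217 0.10427055] [[ 0.164 -0.987 -0.001]
 [-0.987 -0.164 -0.   ]
 [-0.     0.001 -1.   ]] 0.15785734120751094
```

View pics/w2.png

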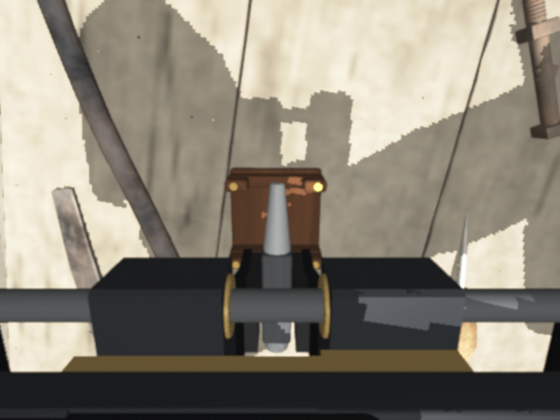

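The drift is level, aligned with the rest and centred over it. I'll lower it to contact and release.

```bash
python3 -m crank '[[1,[0,0,0.3],[0,0,0]],[1,[0,0,0.25],[0,0,0]],[1,[0,0,0.13],[0,0,0]],[1,[0,0,0.06],[0,0,0]],[1,[0,0,0.03],[0,0,0]],[1,[0,0,0],[0,0,0]]]'
```

```text
time_s: 5.95
tcp_pos: [0.6099, 0.062, 0.0281]
ee_rot: [[0.165, -0.986, 0.001], [-0.986, -0.165, 0.0], [-0.0, -0.001, -1.0]]
wrist_force: [-0.0, -0.4, -1.0]
gripper_width: 0.154
```

```bash
python3 -m crank '[[1,[0,0,0.015],[0,0,0]],[1,[0,0,0],[0,0,0]],[0.3,[0,0,0],[0,0,0]],[0,[0,0,0],[0,0,0]],[0,[0,0,0],[0,0,0]],[0,[0,0,0],[0,0,0]]]'
python3 -m crank '[[0,[0,0,-0.2],[0,0,0]],[0,[0,0,-0.5],[0,0,0]],[0,[0,0,-0.5],[0,0,0]],[0,[0,0,0],[0,0,0]]]'
python3 - <<'E'
from h import *
import cv2
c=r.capture("wrist");cv2.imwrite("pics/w3.png",c["img"])
E
```

```text
time_s: 6.55
tcp_pos: [0.6094, 0.0619, 0.0261]
ee_rot: [[0.165, -0.986, 0.0], [-0.986, -0.165, 0.0], [-0.0, -0.0, -1.0]]
wrist_force: [0.2, -1.1, 0.6]
gripper_width: 0.425
time_s: 6.95
tcp_pos: [0.6143, 0.0629, 0.1546]
ee_rot: [[0.167, -0.986, 0.016], [-0.986, -0.167, 0.003], [-0.0, -0.016, -1.0]]
wrist_force: [1.3, 0.5, -0.2]
gripper_width: 0.499
```

View pics/w3.png

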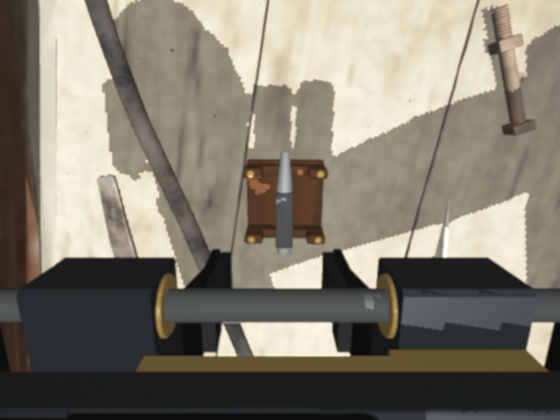

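The drift lies in both notches, from (284,153) to (284,253), centred on the rest. Next is the punch.

```bash
python3 -m crank '[[0,[-0.37,0.24,-0.1],[0,0,0]],[0,[-0.37,0.24,-0.1],[0,0,0]],[0,[-0.37,0.24,0],[0,0,0]],[0,[-0.37,0.24,0],[0,0,0]],[0,[-0.37,0.24,0],[0,0,0]],[0,[-0.37,0.24,0],[0,0,0]],[0,[0,0,0],[0,0,0.18]],[0,[0,0,0],[0,0,0.18]]]'
python3 -m crank '[[0,[0,0,0],[0,0,0.18]],[0,[0,0,0],[0,0,0.18]],[0,[0,0,0],[0,0,0]],[0,[0,0,0],[0,0,0]]]'
python3 - <<'E'
from h import *
import cv2
c=r.capture("wrist");cv2.imwrite("pics/w4.png",c["img"])
m=np.array([.4292,.2558,.008]);u=np.array([np.cos(np.radians(67)),np.sin(np.radians(67)),0])*.0605
for X in (m,m-u,m+u):print(proj(c,X))
s=r.sense();print(s["tcp_pos"],s["ee_rot"].round(3))
E
```

```text
time_s: 7.8
tcp_pos: [0.429, 0.2578, 0.165]
ee_rot: [[-0.119, -0.993, -0.002], [-0.993, 0.119, -0.001], [0.001, 0.002, -1.0]]
wrist_force: [0.7, 0.1, -0.2]
gripper_width: 0.501
time_s: 8.2
tcp_pos: [0.4303, 0.2567, 0.1652]
ee_rot: [[-0.386, -0.922, -0.001], [-0.922, 0.386, -0.001], [0.001, 0.001, -1.0]]
wrist_force: [-0.0, -0.1, 0.4]
gripper_width: 0.5
[277.02264599 196.55362299]
[277.35249531 127.16746393]
[276.72401808 259.37213542]
[0.43040633 0.25673905 0.16543608] [[-0.387 -0.922 -0.001]
 [-0.922  0.387 -0.001]
 [ 0.001  0.001 -1.   ]]
```

View pics/w4.png

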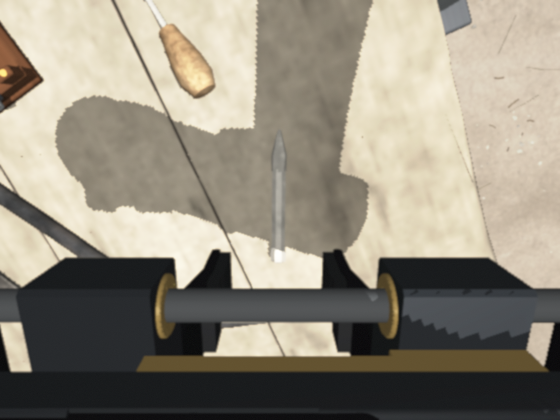

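Punch tip is at (279,132) and head end at (278,261), slightly headward of the top-view estimate. I'll refine it.

Run:
```python
from h import *
c=r.capture("wrist")
a=ray(c,(279,132),.008);b=ray(c,(278,262),.008);show("p",a,b)
s=r.sense();R=s["ee_rot"];print(R.T@((a+b)/2-s["tcp_pos"]))
```

```text
p mid [0.4295 0.2595 0.008 ] len 0.1197 axis deg 66.9
[-0.00223656  0.00197817  0.15762185]
```

```bash
python3 -m crank '[[0,[-0.02,0.02,0.4],[0,0,0]],[0,[0,0,0.4],[0,0,0]],[0,[0,0,0.4],[0,0,0]],[0,[0,0,0.25],[0,0,0]],[0,[0,0,0.1],[0,0,0]],[0,[0,0,0.06],[0,0,0]],[0,[0,0,0],[0,0,0]]]'
python3 -m crank '[[1,[0,0,0],[0,0,0]],[1,[0,0,0],[0,0,0]],[1,[0,0,0],[0,0,0]],[1,[0,0,0],[0,0,0]],[1,[0,0,0],[0,0,0]]]'
```

```text
time_s: 9.0
tcp_pos: [0.4299, 0.2599, 0.0052]
ee_rot: [[-0.388, -0.922, 0.0], [-0.922, 0.388, 0.0], [-0.0, -0.0, -1.0]]
wrist_force: [0.6, 1.0, -0.4]
gripper_width: 0.499
time_s: 9.5
tcp_pos: [0.4297, 0.2598, 0.0054]
ee_rot: [[-0.389, -0.921, 0.001], [-0.921, 0.389, 0.001], [-0.001, -0.0, -1.0]]
wrist_force: [0.7, -0.1, 0.9]
gripper_width: 0.138
```

The opening is 12 mm, so the punch is held. I'll carry it to the middle rest.

```bash
python3 -m crank '[[1,[0,0,-0.2],[0,0,0]],[1,[0,0,-0.4],[0,0,0]],[1,[0,0,-0.4],[0,0,0]],[1,[0.17,-0.16,0],[0,0,0]],[1,[0.33,-0.31,0],[0,0,0]],[1,[0.33,-0.31,0],[0,0,0]],[1,[0.33,-0.31,0],[0,0,0]],[1,[0.33,-0.31,0],[0,0,0]]]'
python3 -m crank '[[1,[0.33,-0.31,0],[0,0,0]],[1,[0.33,-0.32,0],[0,0,0]],[1,[0.33,-0.32,0],[0,0,0]],[1,[0.33,-0.32,0],[0,0,0]],[1,[0.31,-0.32,0],[0,0,0]],[1,[0.15,-0.16,0],[0,0,0]],[1,[0,0,0],[0,0,-0.18]],[1,[0,0,0],[0,0,-0.18]]]'
python3 -m crank '[[1,[0,0,0],[0,0,-0.18]],[1,[0,0,0],[0,0,0]],[1,[0,0,0],[0,0,0]]]'
python3 - <<'E'
from h import *
import cv2
c=r.capture("wrist");cv2.imwrite("pics/w5.png",c["img"])
s=r.sense();R=s["ee_rot"];print(s["tcp_pos"],R.round(3));print(R.T@(np.array([.592,-.1627,.0275])-s["tcp_pos"]))
E
```

```text
time_s: 10.3
tcp_pos: [0.5007, 0.0663, 0.105]
ee_rot: [[-0.388, -0.922, -0.0], [-0.922, 0.388, 0.0], [0.0, 0.0, -1.0]]
wrist_force: [0.7, 0.6, -1.4]
gripper_width: 0.135
time_s: 11.1
tcp_pos: [0.5921, -0.1652, 0.1041]
ee_rot: [[-0.113, -0.994, -0.002], [-0.994, 0.113, 0.0], [-0.0, 0.002, -1.0]]
wrist_force: [-0.3, 0.2, -1.3]
gripper_width: 0.135
time_s: 11.4
tcp_pos: [0.5924, -0.164, 0.1047]
ee_rot: [[0.022, -1.0, -0.001], [-1.0, -0.022, 0.0], [-0.0, 0.001, -1.0]]
wrist_force: [0.5, -0.2, -1.7]
gripper_width: 0.136
[ 0.59241052 -0.16398403  0.10481666] [[ 0.022 -1.    -0.001]
 [-1.    -0.022  0.   ]
 [-0.     0.001 -1.   ]]
[-0.00128148  0.00033725  0.07731705]
```

View pics/w5.png

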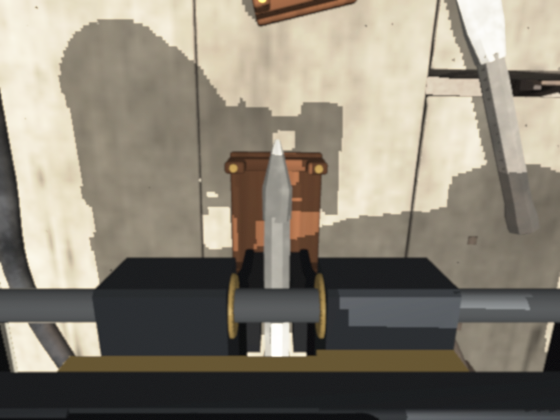

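The punch is centred in the jaws and aligned with the rest. I'll lower and release.

```bash
python3 -m crank '[[1,[-0.01,0,0.3],[0,0,0]],[1,[0,0,0.25],[0,0,0]],[1,[0,0,0.13],[0,0,0]],[1,[0,0,0.06],[0,0,0]],[1,[0,0,0.03],[0,0,0]],[1,[0,0,0.01],[0,0,0]],[1,[0,0,0],[0,0,0]]]'
python3 -m crank '[[0.3,[0,0,0],[0,0,0]],[0,[0,0,0],[0,0,0]],[0,[0,0,0],[0,0,0]],[0,[0,0,0],[0,0,0]],[0,[0,0,-0.2],[0,0,0]],[0,[0,0,-0.5],[0,0,0]],[0,[0,0,-0.5],[0,0,0]],[0,[0,0,0],[0,0,0]]]'
python3 - <<'E'
from h import *
import cv2
c=r.capture("wrist");cv2.imwrite("pics/w6.png",c["img"])
s=r.sense();print(s["tcp_pos"],s["ee_rot"].round(3))
E
```

```text
time_s: 12.15
tcp_pos: [0.5933, -0.1631, 0.028]
ee_rot: [[0.025, -1.0, 0.002], [-1.0, -0.025, -0.0], [0.0, -0.002, -1.0]]
wrist_force: [-0.3, -0.8, -0.7]
gripper_width: 0.134
time_s: 12.95
tcp_pos: [0.5977, -0.164, 0.1558]
ee_rot: [[0.026, -1.0, 0.017], [-1.0, -0.026, -0.003], [0.003, -0.017, -1.0]]
wrist_force: [1.9, -0.2, -0.3]
gripper_width: 0.499
[ 0.59526368 -0.16332668  0.15184395] [[ 0.025 -1.     0.01 ]
 [-1.    -0.025 -0.001]
 [ 0.001 -0.01  -1.   ]]
```

View pics/w6.png

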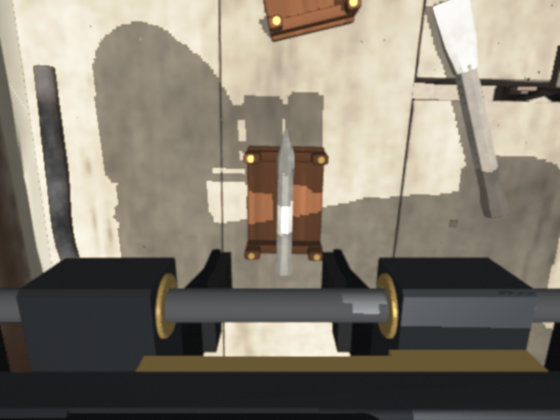

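The punch lies in both notches, from (287,132) to (285,274). Next is the chisel.

```bash
python3 -m crank '[[0,[0.18,0.38,-0.1],[0,0,0]],[0,[0.18,0.38,0],[0,0,0]],[0,[0.18,0.38,0],[0,0,0]],[0,[0.18,0.38,0],[0,0,0]],[0,[0,0,0],[0,0,-0.15]],[0,[0,0,0],[0,0,-0.15]],[0,[0,0,0],[0,0,-0.15]],[0,[0,0,0],[0,0,0]]]'
python3 -m crank '[[0,[0,0,0],[0,0,0]]]'
python3 - <<'E'
from h import *
import cv2
c=r.capture("wrist");cv2.imwrite("pics/w7.png",c["img"])
m=np.array([.4421,-.2394,.0105]);u=np.array([np.cos(np.radians(111.9)),np.sin(np.radians(111.9)),0])*.088
for X in (m,m-u,m+u):print(proj(c,X))
s=r.sense();R=s["ee_rot"];print(s["tcp_pos"],R.round(3),R.T@(m-s["tcp_pos"]))
E
```

```text
time_s: 13.8
tcp_pos: [0.4416, -0.2387, 0.1561]
ee_rot: [[0.369, -0.93, -0.002], [-0.93, -0.369, 0.001], [-0.001, 0.001, -1.0]]
wrist_force: [0.6, 0.3, -0.2]
gripper_width: 0.499
time_s: 13.9
tcp_pos: [0.442, -0.2387, 0.1563]
ee_rot: [[0.367, -0.93, -0.001], [-0.93, -0.367, 0.0], [-0.001, 0.001, -1.0]]
wrist_force: [0.0, 0.5, -0.1]
gripper_width: 0.498
[275.84752918 199.48581938]
[274.99067104  92.42528381]
[276.58412753 291.52044139]
[ 0.4421106  -0.23870424  0.15644783] [[ 0.367 -0.93  -0.001]
 [-0.93  -0.367  0.   ]
 [-0.001  0.001 -1.   ]] [7.58622701e-04 1.18819529e-04 1.45947467e-01]
```

View pics/w7.png

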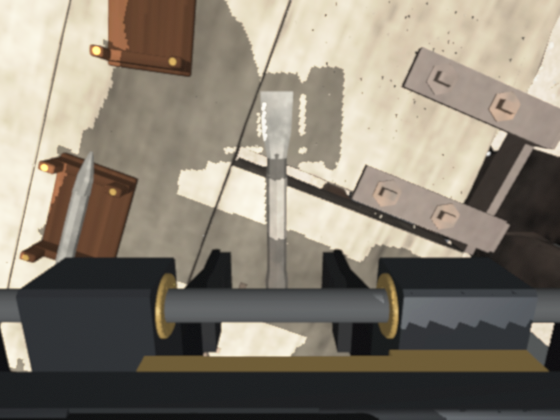

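The blade end is at (277,91) against a predicted (275,92), so the estimate is good, and the strap ends are clear of the fingers. I'll descend and grip.

```bash
python3 -m crank '[[0,[0.01,0,0.4],[0,0,0]],[0,[0,0,0.4],[0,0,0]],[0,[0,0,0.3],[0,0,0]],[0,[0,0,0.25],[0,0,0]],[0,[0,0,0.1],[0,0,0]],[0,[0,0,0.05],[0,0,0]],[0,[0,0,0],[0,0,0]]]'
python3 -m crank '[[1,[0,0,0],[0,0,0]],[1,[0,0,0],[0,0,0]],[1,[0,0,0],[0,0,0]],[1,[0,0,0],[0,0,0]],[1,[0,0,0],[0,0,0]]]'
```

```text
time_s: 14.65
tcp_pos: [0.4432, -0.2398, 0.0071]
ee_rot: [[0.369, -0.929, 0.0], [-0.929, -0.369, -0.0], [0.0, -0.0, -1.0]]
wrist_force: [0.3, -0.3, 1.2]
gripper_width: 0.497
time_s: 15.15
tcp_pos: [0.4429, -0.2399, 0.0077]
ee_rot: [[0.369, -0.929, 0.0], [-0.929, -0.369, -0.0], [0.0, -0.0, -1.0]]
wrist_force: [-0.9, -0.1, 4.2]
gripper_width: 0.239
```

```bash
python3 -m crank '[[1,[0,0,-0.15],[0,0,0]],[1,[0,0,-0.3],[0,0,0]],[1,[0,0,-0.4],[0,0,0]],[1,[0,0,-0.15],[0,0,0]],[1,[0.2,-0.1,0],[0,0,0]],[1,[0.4,-0.23,0],[0,0,0]],[1,[0.4,-0.23,0],[0,0,0]],[1,[0.4,-0.23,0],[0,0,0]]]'
python3 -m crank '[[1,[0.25,-0.14,0],[0,0,0]],[1,[0,0,0],[0,0,0.09]],[1,[0,0,0],[0,0,0.09]],[1,[0,0,0],[0,0,0]],[1,[0,0,0],[0,0,0]]]'
python3 - <<'E'
from h import *
import cv2
c=r.capture("wrist");cv2.imwrite("pics/w8.png",c["img"])
s=r.sense();R=s["ee_rot"];print(s["tcp_pos"],R.round(3),s["gripper_width"],s["wrist_force"]);print(R.T@(np.array([.5896,-.3587,.0295])-s["tcp_pos"]))
E
```

```text
time_s: 15.95
tcp_pos: [0.5686, -0.3413, 0.1063]
ee_rot: [[0.369, -0.929, -0.001], [-0.929, -0.369, 0.001], [-0.001, 0.0, -1.0]]
wrist_force: [0.4, 0.2, -2.6]
gripper_width: 0.231
time_s: 16.45
tcp_pos: [0.5896, -0.3584, 0.1061]
ee_rot: [[0.236, -0.972, -0.001], [-0.972, -0.236, 0.001], [-0.001, 0.001, -1.0]]
wrist_force: [-0.3, -0.7, -1.9]
gripper_width: 0.233
[ 0.58977389 -0.35846729  0.10648208] [[ 0.236 -0.972 -0.001]
 [-0.972 -0.236  0.001]
 [-0.001  0.001 -1.   ]] 0.23511475876148777 [-0.18922597 -0.06471242 -2.69517636]
[0.00024528 0.00016524 0.07698206]
```

View pics/w8.png

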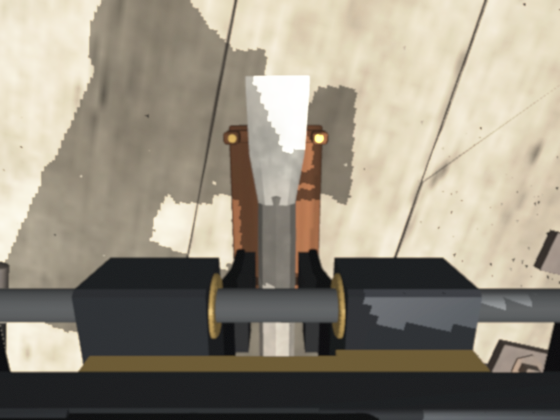

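The chisel is held and lined up with the long rest. I'll lower and release.

```bash
python3 -m crank '[[1,[0,0,0.3],[0,0,0]],[1,[0,0,0.25],[0,0,0]],[1,[0,0,0.13],[0,0,0]],[1,[0,0,0.06],[0,0,0]],[1,[0,0,0.03],[0,0,0]],[1,[0,0,0],[0,0,0]],[1,[0,0,0],[0,0,0]]]'
python3 -m crank '[[0.3,[0,0,0],[0,0,0]],[0,[0,0,0],[0,0,0]],[0,[0,0,0],[0,0,0]],[0,[0,0,0],[0,0,0]],[0,[0,0,-0.2],[0,0,0]],[0,[0,0,-0.5],[0,0,0]],[0,[0,0,-0.5],[0,0,0]],[0,[0,0,0],[0,0,0]]]'
python3 - <<'E'
from h import *
import cv2
c=r.capture("wrist");cv2.imwrite("pics/w9.png",c["img"])
E
```

```text
time_s: 17.2
tcp_pos: [0.591, -0.3591, 0.0314]
ee_rot: [[0.235, -0.972, 0.002], [-0.972, -0.235, -0.001], [0.001, -0.002, -1.0]]
wrist_force: [0.4, 0.2, -2.4]
gripper_width: 0.231
time_s: 18.0
tcp_pos: [0.5947, -0.3613, 0.1602]
ee_rot: [[0.236, -0.972, 0.016], [-0.972, -0.236, -0.009], [0.012, -0.013, -1.0]]
wrist_force: [1.0, -0.3, 0.6]
gripper_width: 0.501
```

View pics/w9.png

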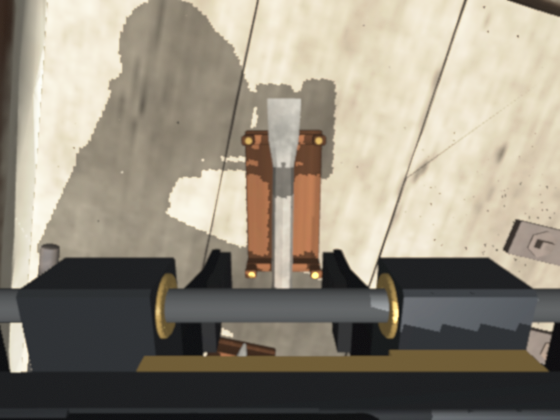

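The chisel lies centred in both notches. I'll raise the arm and swing it clear for a final overall check.

```bash
python3 -m crank '[[0,[0,0,-0.4],[0,0,0]],[0,[0,0,-0.4],[0,0,0]],[0,[-0.4,0.03,0],[0,0,0]],[0,[-0.45,0.03,0],[0,0,0]],[0,[-0.45,0.03,0],[0,0,0]],[0,[-0.45,0.03,0],[0,0,0]],[0,[-0.45,0.03,0],[0,0,0]],[0,[-0.45,0.03,0],[0,0,0]]]'
python3 -m crank '[[0,[-0.45,0.03,0],[0,0,0]],[0,[-0.45,0.03,0],[0,0,0]],[0,[-0.45,0.03,0],[0,0,0]],[0,[-0.45,0.03,0],[0,0,0]],[0,[-0.45,0.03,0],[0,0,0]],[0,[-0.45,0.03,0],[0,0,0]],[0,[-0.45,0.03,0],[0,0,0]],[0,[0,0,0],[0,0,0]]]'
python3 - <<'E'
from h import *
import cv2
c=r.capture("top");im=c["img"];cv2.imwrite("pics/t9.png",cv2.resize(im[150:270,190:440],None,fx=3.2,fy=3.2,interpolation=cv2.INTER_CUBIC))
c=r.capture("scene");cv2.imwrite("pics/s9.png",cv2.resize(c["img"][180:310,190:480],None,fx=2.7,fy=2.7,interpolation=cv2.INTER_CUBIC))
E
```

```text
time_s: 18.85
tcp_pos: [0.5092, -0.1039, 0.2292]
ee_rot: [[0.234, -0.972, -0.001], [-0.972, -0.234, 0.0], [-0.0, 0.001, -1.0]]
wrist_force: [0.9, 0.7, -0.4]
gripper_width: 0.502
time_s: 19.65
tcp_pos: [0.4148, 0.1996, 0.2295]
ee_rot: [[0.241, -0.971, -0.0], [-0.971, -0.241, 0.0], [-0.0, 0.0, -1.0]]
wrist_force: [0.9, -0.7, 0.6]
gripper_width: 0.499
```

View pics/t9.png

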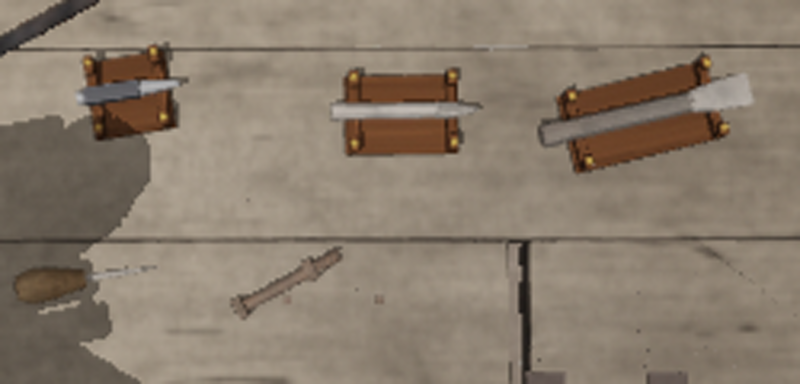

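View pics/s9.png

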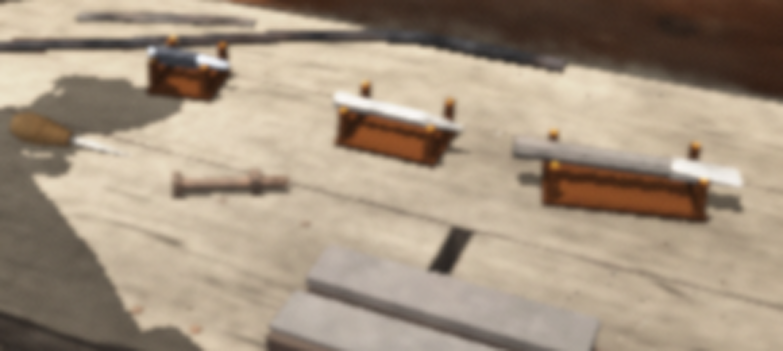

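All three tools lie in the notches. I'll put numbers on it, then hand in.

Run:
```python
from h import *
c=r.capture("top")
P=lambda x,y:(190+(x+.5)/3.2-.5,150+(y+.5)/3.2-.5)
for n,a,b,z,m,ax in (("drift",(78,99),(187,81),.029,(.6077,.0612),99.4),("punch",(332,111),(481,106),.03,(.592,-.1627),91.),("chisel",(541,133),(750,89),.032,(.5896,-.3587),103.7)):
    A,B=ray(c,P(*b),z),ray(c,P(*a),z);show(n,A,B)
    d=((A+B)/2)[:2]-m;u=np.array([np.cos(np.radians(ax)),np.sin(np.radians(ax))]);print(" along",d@u," across",d@[-u[1],u[0]])
show("bolt",ray(c,P(240,308),.009),ray(c,P(338,252),.009));show("awl",ray(c,P(13,288),.014),ray(c,P(157,267),.014))
s=r.sense();print(s["time_s"],s["wrist_force"])
```

```text
drift mid [0.6093 0.0571 0.029 ] len 0.09 axis deg 99.3
 along -0.004293520865822617  across -0.000950501171528338
punch mid [ 0.5935 -0.1657  0.03  ] len 0.1209 axis deg 91.8
 along -0.0030418554286526034  across -0.0014051698186327921
chisel mid [ 0.5907 -0.3586  0.032 ] len 0.1727 axis deg 101.8
 along -0.00018424111017668884  across -0.0010532660501881925
bolt mid [ 0.4552 -0.0701  0.009 ] len 0.0924 axis deg -60.3
awl mid [0.4572 0.0966 0.014 ] len 0.119 axis deg -81.8
19.8 [-1.02510754 -0.37758826  0.11146909]
```

```bash
python3 -c "
from station import r
print(r.finish_job())"
```

```text
the job is handed in; nothing more can be done
None
```

I put the drift, punch and chisel on the short, middle and long rests, released each one, and handed the job in at about 20 s. The hand-in reported no verdict.

My last check was on the top camera image, with the arm swung clear:

| Tool | Off centre along the rest | Off centre across the rest | Angle off the rest |
|---|---|---|---|
| Drift | 4 mm | 1 mm | under 1° |
| Punch | 3 mm | about 1 mm | under 1° |
| Chisel | under 1 mm | about 1 mm | about 2° |

- **Height and level:** I judged these only by eye, from the scene view, where all three lie in both notches.
- **Bolt and awl:** both measure within 2 mm of where they started, which is within the measuring error.
- **Disagreements:**
  - The drift's length read 90 mm in the last picture against 84 mm actual, so its position along the rest is good to a few millimetres.
  - The wrist camera put the punch about 4 mm further towards its head than the top view had. I used the wrist value for the grasp.
  - The punch measured 12 mm between the jaws where it is listed as 16 mm thick. I took that to be a shank narrower than its widest part.

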